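# Hold the stop collar on the spindle's flat

### The arm

A 6-joint arm with a two-finger parallel gripper is mounted at the origin on the work surface. World frame = base frame: x ahead of the robot, y to its left, z up, the work surface at z = 0. Lengths are in m, angles in degrees, forces in N, time in s.
With the tool pointing down it reaches from about 0.2 to 0.875 m from the base axis. Payload 3.4 kg.
Tool frame: the origin (TCP) lies midway between the tips of the shut fingers; the grasp point (between the pads) lies 19 mm behind it; z points along the fingers, y is the direction in which the jaws open and shut (so a half turn about z gives the same grasp; the last joint's range is limited). The gripper opens to 94 mm and grips with 3 to 60 N. Pads are 16 mm wide; open, the fingers measure 119 mm over their backs; the gripper's body (75 mm by 177 mm) begins 78 mm behind the grasp point.
Start: joints at [-83.996, 15.808, 86.224, -0, 77.962, -6.933], TCP at [0.129, -0.56, 0.205] pointing down, gripper open.
Joint ranges: [-165.64, 165.64], [-43.16, 119.46], [12.63, 154.43], [-67.54, 247.53], [6.08, 155.33], [-154.97, 154.97]. Speed limits (degrees/s): [147.25, 147.25, 180, 180, 180, 180].

### API

Orientations are given as a 3x3 rotation matrix whose columns are the frame's x, y, z axes.
In Python, from plant import ctrl gives the robot as it stands. Calls block until the motion is done:
- ctrl.movep(position, orientation): joint-space move of the TCP to a pose.
- ctrl.movel(position, orientation=None, velocity=0.15): straight line of the TCP; orientation=None keeps the orientation; velocity is the mean speed in m/s.
- ctrl.goto_joints(angles): joint-space move.
- ctrl.release() and ctrl.close(squeeze=None): open the fingers fully, or close them until they stop; squeeze is the grip in N (None keeps the last).
- ctrl.pause(seconds).
- ctrl.ik(position, orientation): joint angles nearest the present ones, or None.
- ctrl.snapshot(name): name is "side" or "top" or "wrist"; returns a dict with "img" (400x640x3 uint8, red, green, blue), "range_z" (400x640 float32, m along the optical axis (not along the pixel's ray), 0 where there is no reading), "K" (3x3 intrinsics, pixels), "extrinsics" (4x4, takes a point from world to camera coordinates). Camera axes: x right, y down, z forward; pixel columns grow to the right and rows downward; lengths in m; the calibration is good to about 2 mm. A picture is of the moment at which its call begins.
A pose or a line that the arm cannot do raises ctrl.IKError and nothing moves.
- ctrl.job_done(): hands the job in, once; it reports no verdict.
Trained networks look in a picture, given as the dict that the camera call returned (one of the last four; its "shot" number tells which), for a name from the list of things; names that differ only in an ending like _2 or _b are one class to them, and where a whole thing is asked for, a point or a joint stands for the part that bears it (a point fixed in the world has none). Each returns a list of dicts, best first, with "p" (0 to 1); they miss things now and then, are a little off and sometimes report something else, mostly with a low value. They report only what shows in the picture. A call takes as long as a camera call. They do not tell look-alikes from the thing itself.
- ctrl.boxes_of(name, picture): "pixel" ([column, row] in pixels, amid what is visible of it).
- ctrl.outline_of(name, picture): "region" (400x640 bool, what is visible of it) and "pixel" ([column, row] in pixels, amid what is visible of it).
- ctrl.place_of(name, picture): "pixel" ([column, row] in pixels: a listed point, or the origin of a listed thing).
Readings, each from a call of its own:
- ctrl.get_clock(): time.
- ctrl.get_joint_positions(): joint angles.
- ctrl.get_qvel(): joint speeds.
- ctrl.get_joint_torque(): joint torques, N m.
- ctrl.get_tcp_pos(): TCP position.
- ctrl.get_tool_rot(): TCP orientation.
- ctrl.get_wrist_force(): force on the tool from outside, world axes, zero at the start.
- ctrl.get_moment(): the same for the moment, N m.
- ctrl.get_gripper_width(): finger opening in m.
Only numpy, scipy, OpenCV 4.12 (cv2) and the standard library are available. Lean on these libraries where they do the work, as an engineer would, in place of code of your own. Each camera call takes 0.05 s, during which the arm holds its last target.

### The job

Close the fingers squarely on the milled flat of the upright spindle and turn the spindle until that flat faces straight along the rib of its stand. Then take the stop collar from its wooden block, lower it over the spindle with its thumb screw above the rib, and hold it level half-way up the flat with the screw's point pressing lightly on the flat, ready for tightening. Finish while still holding it there, and leave the bowl, jar and hammer alone.

Things in the scene. Friction and masses are not known exactly. Their poses are not given: they have to be found in the camera images.
- stand: Fixed grey iron turning stand: a 116 x 116 mm flange 14 mm thick, on it a round bearing housing 72 mm across whose top is 50 mm above the bench. Origin: on the spindle's axis at bench level, z up. Its single upright rib (a web 8 mm wide, top 56 mm above the bench) runs from 16 to 72 mm from the axis along the stand's +x.
- spindle (a joint): Turn of the upright steel spindle (24 mm in diameter, stands out of the housing from 50 to 127 mm above the bench) about its vertical axis, rad: 0 when the flat faces along the rib, growing anticlockwise seen from above. Starts between 0.5 and 1.5. It turns freely against a small friction (about 0.06 N m) and stays where it is left.
- flat (a point): Flat milled on the spindle's side, 72 to 127 mm (its top) above the bench, about 20 mm wide; below it the spindle is round. Its face is 6 mm from the axis: fingers closed squarely on it feel 18 mm (flat to round back) instead of 24 mm. Top edge chamfered 2 mm. Origin: on the face's centre line, 98.5 mm above the bench, its mid height; x points straight out of the flat, z up.
- collar_mid (a point): Centre (half-way up) of the loose stop collar: dark steel block 46 x 46 mm, 28 mm high, 0.14 to 0.28 kg, upright round through bore 28 mm in diameter. A thumb screw passes through its +x side at mid height; its round head (18 mm across) ends 44.5 mm from the centre. The plain +y and -y sides, 46 mm apart, are free to grip. z up. Starts on the wooden block.
- screw_tip (a point): Point of the collar's thumb screw, 6 mm thick, inside the bore: 8.3 mm from the collar's centre on its +x side, at mid height; same axes as the collar.
- block: Fixed wooden block 40 x 40 mm, 30 mm high, under the collar at the start. Origin: centre of its underside.
- collar: The same stop collar; origin at the centre of its underside.
- bowl: Small loose copper bowl 90 mm across, 45 mm high, not to be disturbed. Origin: centre of its underside.
- jar: Loose amber glass jar 60 mm across, 80 mm high, not to be disturbed. Origin: centre of its underside.
- hammer: Loose hammer 240 mm long lying on the bench beyond the work, not to be disturbed. Origin: at its underside, near the middle.
Not all that is in view belongs to the job. What is meant by the collar is not turquoise, and is the smaller of those in its own colour.

How it is judged:
By the outcome, as a careful person would: the job done as asked, in the order asked, and still so for the second after the job is handed in, while the arm keeps its last pose, push and grip.
It also fails if it takes over 58 s, if anything falls off the work surface, if the arm or the gripper's body presses on something with over 40 N, if the wrist force passes 120 N, or if a joint passes its speed limit or range.

## Working session

There is one attempt and no reset: what is moved stays moved. The work goes in short steps, each a Python script; the robot and the scene stay as the last script left them, time stands still between calls to the robot, and variables do not carry over. Pictures are saved under pics/ and viewed, and the job is handed in when it is done.

```bash
ls; mkdir -p pics
cat > h.py <<'E'
import numpy as np, cv2
from plant import ctrl
def save(img,name,scale=1):
    im=cv2.cvtColor(img,cv2.COLOR_RGB2BGR)
    if scale!=1: im=cv2.resize(im,None,fx=scale,fy=scale,interpolation=cv2.INTER_CUBIC)
    cv2.imwrite('pics/'+name,im)
def w2p(s,P):
    P=np.atleast_2d(P); E=s['extrinsics']; c=P@E[:3,:3].T+E[:3,3]; q=c@s['K'].T; return q[:,:2]/q[:,2:]
def ray(s,px):
    E=s['extrinsics']; R=E[:3,:3]; d=np.linalg.solve(s['K'],[px[0],px[1],1.0]); return -R.T@E[:3,3], R.T@d
def atz(s,px,z):
    o,d=ray(s,px); return o+d*(z-o[2])/d[2]
def cloud(s):
    z=s['range_z']; v,u=np.mgrid[:z.shape[0],:z.shape[1]]
    c=np.stack([u*z,v*z,z],-1)@np.linalg.inv(s['K']).T
    E=s['extrinsics']; return (c-E[:3,3])@E[:3,:3]
def tri(pairs):
    A=np.zeros((3,3));b=np.zeros(3)
    for s,px in pairs:
        o,d=ray(s,px); d=d/np.linalg.norm(d); M=np.eye(3)-np.outer(d,d); A+=M;b+=M@o
    return np.linalg.solve(A,b)
def down(a): # a: angle (deg) of tool x axis in world; y = jaws
    a=np.radians(a); c,s=np.cos(a),np.sin(a)
    return np.array([[c,s,0],[s,-c,0],[0,0,-1.]])
E
python3 - <<'E'
from h import *
import pickle
S={}
for n in ['top','side']:
    s=ctrl.snapshot(n); S[n]=s; save(s['img'],n+'0.png')
    for k in ['stand','spindle','flat','collar_mid','screw_tip','block','bowl','jar','hammer']:
        print(n,k,[(np.round(d['pixel'],1).tolist(),round(d['p'],2)) for d in ctrl.place_of(k,s)[:4]])
    print(s['extrinsics'].round(3).tolist(),s['K'][0,0])
s=ctrl.snapshot('wrist'); S['wrist']=s; save(s['img'],'wrist0.png')
print(ctrl.get_clock(),ctrl.get_tool_rot())
pickle.dump(S,open('S0.pkl','wb'))
E
```

```text
pics
top stand [([405.2, 248.6], 0.63), ([250.3, 240.9], 0.34)]Traceback (most recent call last):
  File "<stdin>", line 7, in <module>
ValueError: it knows: block, bowl, collar, collar_mid, flat, hammer, jar, screw_tip, stand
```

Run:
```python
from h import *
import pickle
S={}
for n in ['top','side','wrist']:
    s=ctrl.snapshot(n); S[n]=s; save(s['img'],n+'0.png')
    for k in ['stand','flat','collar_mid','screw_tip','block']:
        print(n,k,[(np.round(d['pixel'],1).tolist(),round(d['p'],2)) for d in ctrl.place_of(k,s)[:4]])
    print(s['extrinsics'].round(3).tolist(),s['K'][0,0])
print(ctrl.get_clock(),ctrl.get_tool_rot())
pickle.dump(S,open('S0.pkl','wb'))
```

```text
top stand [([406.0, 250.9], 0.88)]
top flat [([411.9, 241.5], 0.44)]
top collar_mid [([211.1, 226.2], 0.66), ([250.0, 242.3], 0.62), ([301.7, 222.8], 0.58)]
top screw_tip [([245.5, 241.4], 0.74), ([308.5, 231.2], 0.62), ([211.1, 223.9], 0.6)]
top block []
[[-0.032, -0.999, -0.004, 0.031], [-0.975, 0.032, -0.22, 0.628], [0.22, -0.003, -0.976, 0.988], [0.0, 0.0, 0.0, 1.0]] 459.88039205544845
side stand [([352.2, 189.3], 0.6)]
side flat [([351.6, 158.1], 0.49)]
side collar_mid [([336.6, 242.7], 0.76), ([324.7, 225.0], 0.74), ([369.6, 170.7], 0.68), ([352.8, 317.1], 0.6)]
side screw_tip [([314.9, 277.8], 0.98), ([328.4, 222.9], 0.85), ([333.0, 246.2], 0.69)]
side block [([336.9, 256.3], 0.64)]
[[-0.993, -0.117, -0.011, 0.606], [-0.051, 0.516, -0.855, 0.091], [0.106, -0.848, -0.519, 1.198], [0.0, 0.0, 0.0, 1.0]] 415.2226366980663
wrist stand []
wrist flat []
wrist collar_mid []
wrist screw_tip []
wrist block []
[[0.224, -0.975, -0.001, -0.575], [-0.946, -0.217, 0.242, -0.025], [-0.236, -0.053, -0.97, 0.392], [0.0, 0.0, 0.0, 1.0]] 338.3130494529028
1.0 [[ 9.74610487e-01  2.23907118e-01  1.51679188e-05]
 [ 2.23907118e-01 -9.74610478e-01 -1.33418176e-04]
 [-1.50904667e-05  1.33426958e-04 -9.99999991e-01]]
```

View pics/top0.png

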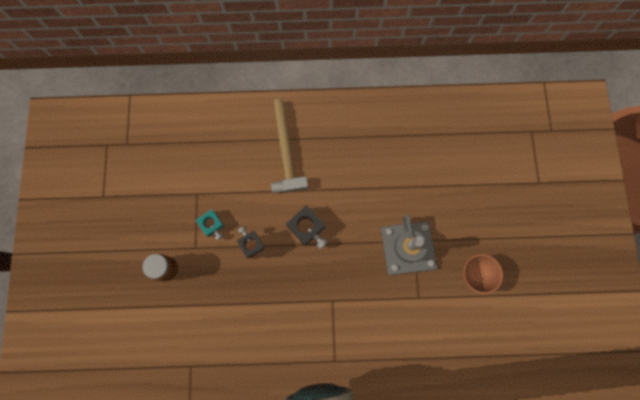

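View pics/side0.png

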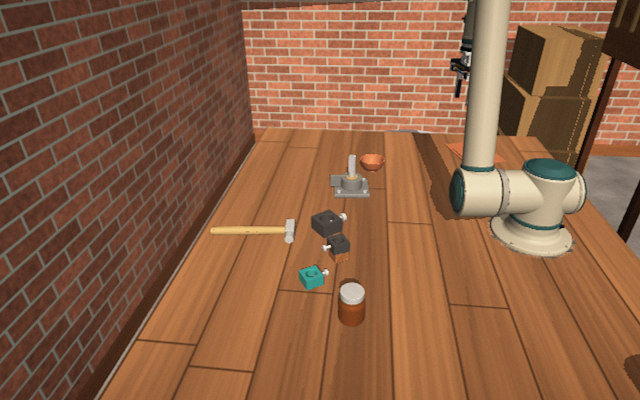

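View pics/wrist0.png

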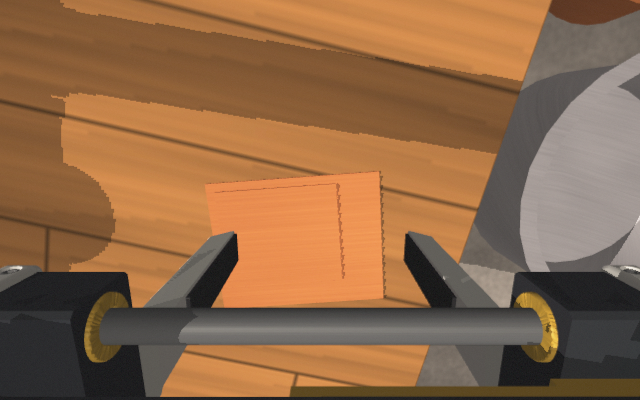

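Candidates for the collar in the top view are turquoise (209,223), small dark (250,243) and large dark (305,225). I choose the small dark one at (250,243), which is at (337,245) in the side view. Next I'll check it in a close crop and estimate rough positions.

Run:
```python
from h import *
import pickle
S=pickle.load(open('S0.pkl','rb'))
t,si=S['top'],S['side']
a=cv2.resize(t['img'][190:290,180:280],(400,400),interpolation=cv2.INTER_CUBIC)
b=cv2.resize(t['img'][200:300,360:460],(400,400),interpolation=cv2.INTER_CUBIC)
save(np.hstack([a,b]),'crop0.png')
print('collar',tri([(t,[250,242.3]),(si,[336.6,242.7])]), atz(t,[250,242.3],.044))
print('flat',tri([(t,[411.9,241.5]),(si,[351.6,158.1])]),'stand',atz(t,[406,250.9],0),tri([(t,[406,250.9]),(si,[352.2,189.3])]))
for k in [(210,223),(305,225),(483,273),(157,266),(290,185),(278,100)]: print(k,atz(t,k,.03))
P=cloud(t)
for px in [(250,243),(242,243),(419,241),(411,241),(405,250),(407,225)]: print(px,P[px[1],px[0]])
```

```text
collar [0.54321989 0.16857265 0.05052476] [0.54328646 0.16953437 0.044     ]
flat [ 0.52368163 -0.18745684  0.12736907] stand [ 0.51653932 -0.19792288  0.        ] [ 0.5179069  -0.19685544  0.00610937]
(210, 223) [0.59422482 0.26625776 0.03      ]
(305, 225) [0.58211248 0.04164879 0.03      ]
(483, 273) [ 0.45663192 -0.36567654  0.03      ]
(157, 266) [0.49695032 0.38726761 0.03      ]
(290, 185) [0.68092749 0.07522922 0.03      ]
(278, 100) [0.90283249 0.10122413 0.03      ]
(250, 243) [0.54369421 0.17170645 0.02915417]
(242, 243) [0.54008751 0.1854528  0.05976881]
(419, 241) [ 0.52272656 -0.20236327  0.12826766]
(411, 241) [ 0.53015506 -0.19622556  0.07540576]
(405, 250) [ 0.51285589 -0.18549907  0.05336777]
(407, 225) [ 0.57024917 -0.19419001  0.05429548]
```

View pics/crop0.png

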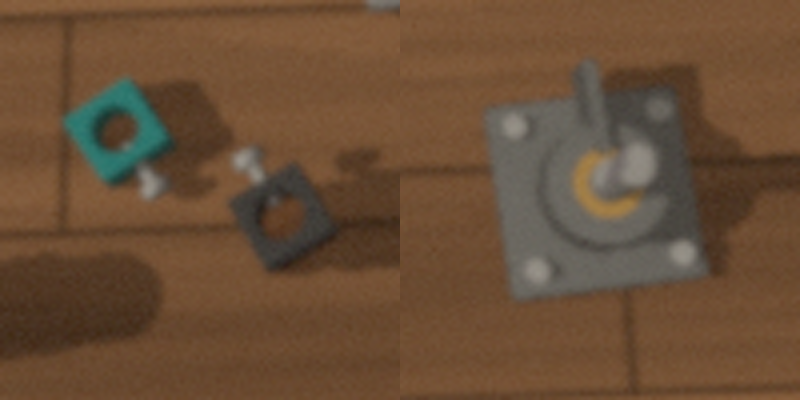

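The crop shows the small dark collar on its wooden block, with its screw pointing up-left at roughly 33°. The stand's rib points up the image. I'll take wrist views of the stand first.

```bash
python3 - <<'E'
from h import *
import pickle
S={}
R=down(8)
for i,(dx,dy) in enumerate([(-.05,0.0),(-.07,0.045),(-0.02,-.04)]):
    ctrl.movep([.52+dx,-.198+dy,.23],R)
    s=ctrl.snapshot('wrist'); S[i]=s; save(s['img'],f'ws{i}.png')
    for k in ['stand','flat']:
        print(i,k,[(np.round(d['pixel'],1).tolist(),round(d['p'],2)) for d in ctrl.place_of(k,s)[:3]])
print(ctrl.get_clock())
pickle.dump(S,open('S1.pkl','wb'))
E
python3 -c "
import cv2,numpy as np
a=[cv2.imread(f'pics/ws{i}.png') for i in range(3)]
cv2.imwrite('pics/ws.png',cv2.resize(np.vstack(a[:2]),(640,800))[:600] if 0 else cv2.resize(np.vstack([np.hstack(a[:2]),np.hstack([a[2],a[2]])]),(800,500)))"
```

```text
0 stand [([326.3, 134.1], 0.66)]
0 flat [([326.3, 134.1], 0.67)]
1 stand [([368.7, 123.3], 0.59)]
1 flat [([378.1, 121.0], 0.88)]
2 stand [([293.9, 152.9], 0.64)]
2 flat [([277.6, 159.4], 0.8)]
4.05
```

View pics/ws0.png

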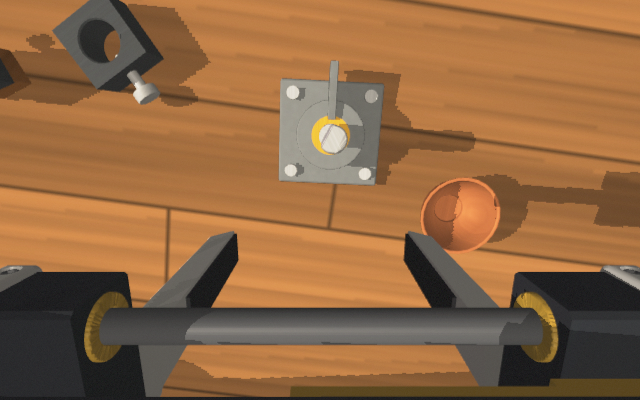

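View pics/ws1.png

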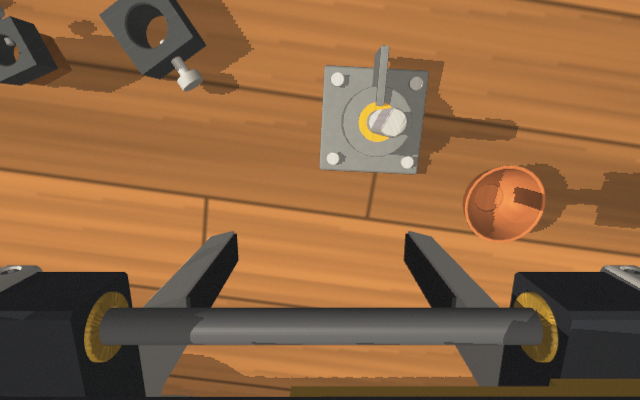

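View pics/ws2.png

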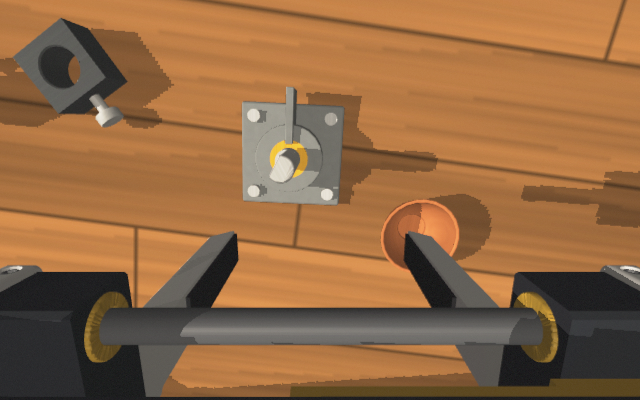

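The wrist views show the stand centred near (330,132) in ws0 with its rib pointing up. The bowl is to the right at (460,213) and the large collar is upper left.

Run:
```python
from h import *
import pickle
S=pickle.load(open('S1.pkl','rb'))
cs=[]
for i,(u,v) in enumerate([(332,125),(380,115),(290,150)]):
    cs.append(cv2.resize(S[i]['img'][v-70:v+65,u-65:u+65],(390,405),interpolation=cv2.INTER_CUBIC))
save(np.hstack(cs[:2]),'wsc.png'); save(cs[2],'wsc2.png')
for i in range(3):
    P=cloud(S[i]); m=(abs(P[...,2]-.127)<.006)&(abs(P[...,0]-.52)<.05)&(abs(P[...,1]+.198)<.05)
    q=P[m]; print('top',i,m.sum(),q.mean(0),q[:,:2].min(0),q[:,:2].max(0))
    m=(abs(P[...,2]-.056)<.003)&(abs(P[...,0]-.57)<.025)&(abs(P[...,1]+.198)<.03)
    print('rib',m.sum(),P[m].mean(0))
    c,_=[None,None]
    m=(abs(P[...,2]-.014)<.004)&(abs(P[...,0]-.52)<.09)&(abs(P[...,1]+.198)<.09)
    mm=cv2.morphologyEx(m.astype(np.uint8),cv2.MORPH_CLOSE,np.ones((31,31)))
    q=P[m][:,:2].astype(np.float32); r=cv2.minAreaRect(q); print('flange',r)
```

```text
top 0 540 [ 0.52418448 -0.20286133  0.12759463] [ 0.51312365 -0.21289623] [ 0.53651423 -0.19232785]
rib 431 [ 0.57038758 -0.19679706  0.05682319]
flange ((0.5296294093132019, -0.200547456741333), (0.12640054523944855, 0.11626056581735611), 5.009491920471191)
top 1 579 [ 0.52403911 -0.20224405  0.12731626] [ 0.51282789 -0.21274153] [ 0.53633836 -0.19221884]
rib 461 [ 0.57036998 -0.19652079  0.0566684 ]
flange ((0.5289803743362427, -0.20066726207733154), (0.1251012086868286, 0.11627720296382904), 5.087682723999023)
top 2 520 [ 0.52465117 -0.20328411  0.1274772 ] [ 0.51331477 -0.21302175] [ 0.53681244 -0.19237696]
rib 416 [ 0.56996234 -0.19707869  0.05686754]
flange ((0.5272790789604187, -0.2005351334810257), (0.12166156619787216, 0.11618433892726898), 5.070612907409668)
```

View pics/wsc.png

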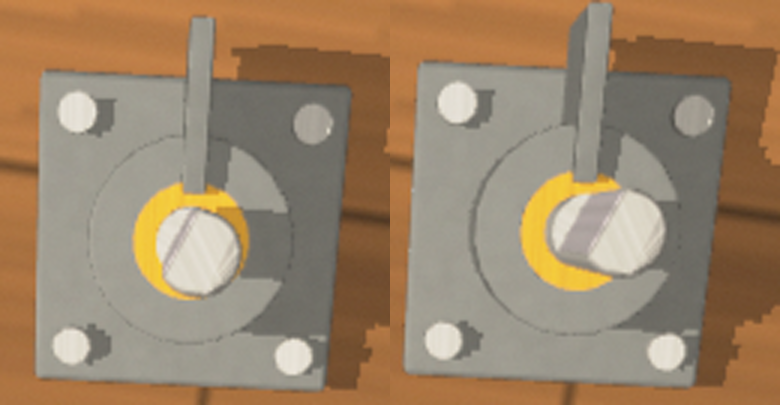

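View pics/wsc2.png

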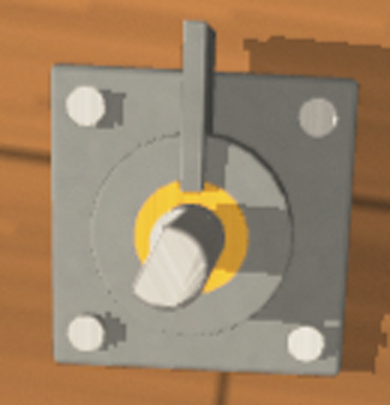

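```bash
cat >> h.py <<'E'
def fitD(s,c0,rib=5.,zt=.127):
    """match D-shape (top face, incl 2 mm chamfer) to depth mask"""
    from scipy.optimize import minimize
    P=cloud(s); m=(abs(P[...,2]-zt)<.004)&(np.hypot(P[...,0]-c0[0],P[...,1]-c0[1])<.03)
    d=s['range_z'][m].mean(); 
    # rasterise: pixel-ray intersection at z=zt for window
    vs,us=np.where(cv2.dilate(m.astype(np.uint8),np.ones((15,15)))>0)
    E=s['extrinsics'];R=E[:3,:3];o=-R.T@E[:3,3]
    D=np.linalg.solve(s['K'],np.stack([us,vs,np.ones(len(us))]).astype(float)).T@R
    ztt=P[m][:,2].mean(); Q=(o+D*((ztt-o[2])/D[:,2])[:,None])[:,:2]; t=m[vs,us].astype(float)
    def cost(p):
        q=Q-p[:2]; n=np.array([np.cos(p[2]),np.sin(p[2])])
        sd=np.maximum(np.hypot(*q.T)-p[3],q@n-p[4])
        return np.mean((1/(1+np.exp(np.clip(sd/.0004,-40,40)))-t)**2)
    best=None
    for a in np.radians(np.arange(-180,180,20)):
        r=minimize(cost,[*c0,a,.0115,.006],method='Nelder-Mead',options=dict(maxiter=600,initial_simplex=np.array([[*c0,a,.0115,.006]]+[np.array([*c0,a,.0115,.006])+np.eye(5)[k]*[.002,.002,.2,.001,.001][k] for k in range(5)])))
        if best is None or r.fun<best.fun: best=r
    return best.x[:2],np.degrees(best.x[2]),best.x[3:],best.fun,ztt
E
python3 - <<'E'
from h import *
import pickle
S=pickle.load(open('S1.pkl','rb'))
for i in range(3):
    s=S[i]; print(fitD(s,np.array([.522,-.204])))
    P=cloud(s); m=(abs(P[...,2]-.0565)<.0025)&(P[...,0]>.545)&(P[...,0]<.60)&(abs(P[...,1]+.198)<.02)
    q=P[m][:,:2]; c=q.mean(0); v=np.linalg.svd(q-c,full_matrices=0)[2][0]; v*=np.sign(v[0]); print('rib',c,np.degrees(np.arctan2(v[1],v[0])))
    m=(abs(P[...,2]-.050)<.003)&(np.hypot(P[...,0]-.523,P[...,1]+.202)<.05); r=cv2.minEnclosingCircle(P[m][:,:2].astype(np.float32)); print('housing',r)
E
```

```text
(array([ 0.52482268, -0.20097759]), np.float64(68.99203030777691), array([0.01190429, 0.00598023]), np.float64(0.01151493113775494), np.float64(0.1276032999144435))
rib [ 0.57095801 -0.19676558] 5.112796085253967
housing ((0.5246109366416931, -0.2008657306432724), 0.03599931299686432)
(array([ 0.52461342, -0.20063563]), np.float64(68.61273393493842), array([0.01193747, 0.00628842]), np.float64(0.01436171288607915), np.float64(0.12744498187251677))
rib [ 0.57089429 -0.19653343] 5.064838696608064
housing ((0.5309298038482666, -0.20046943426132202), 0.041951172053813934)
(array([ 0.52523971, -0.20122553]), np.float64(69.35459762378025), array([0.01205453, 0.00586139]), np.float64(0.012544463669178704), np.float64(0.12754526502821656))
rib [ 0.57081368 -0.19697413] 4.819442194540924
housing ((0.5285894274711609, -0.20070254802703857), 0.039284270256757736)
```

Spindle axis is at (0.5249, −0.2009), the flat faces 69.0° and the rib lies at 5.0°, consistent across the three views. Next I grip the flat.

```bash
cat >> h.py <<'E'
AX=np.array([.5249,-.2009]); RIB=5.0
def gp(flat,z,off=-.003,ax=None):
    ax=AX if ax is None else ax
    n=np.array([np.cos(np.radians(flat)),np.sin(np.radians(flat))])
    return [*(ax+off*n),z]
def st():
    print('t',round(ctrl.get_clock(),2),'tcp',np.round(ctrl.get_tcp_pos(),4),'a',np.round(np.degrees(np.arctan2(*ctrl.get_tool_rot()[[1,0],0])),2),'F',np.round(ctrl.get_wrist_force(),2),'M',np.round(ctrl.get_moment(),3),'w',round(ctrl.get_gripper_width()*1000,2))
E
python3 - <<'E'
from h import *
R=down(69-90)
print(ctrl.ik(gp(69,.2),R), ctrl.ik(gp(5,.08),down(-85)))
ctrl.movep(gp(69,.19),R)
ctrl.movel(gp(69,.083),velocity=.12); st()
ctrl.close(20); st(); ctrl.pause(.2); st()
s=ctrl.snapshot('wrist'); save(s['img'],'grip1.png')
E
```

```text
[-2.83425980e+01  1.48701437e+01  8.83462847e+01 -2.54444375e-14
  7.67835716e+01  8.26574020e+01] [-2.82056423e+01  2.01170195e+01  9.90128843e+01 -2.54444375e-14
  6.08700962e+01  1.46794358e+02]
t 5.71 tcp [ 0.5244 -0.2041  0.0837] a -21.0 F [ 0.15 -0.28  0.62] M [0.032 0.037 0.024] w 94.05
t 6.86 tcp [ 0.5236 -0.2042  0.083 ] a -20.98 F [-0.24 -2.98  0.36] M [-0.224  0.1   -0.006] w 17.91
t 7.06 tcp [ 0.5236 -0.2042  0.083 ] a -20.99 F [-1.5  -2.21 -1.43] M [-0.385  0.19   0.051] w 17.81
```

View pics/grip1.png

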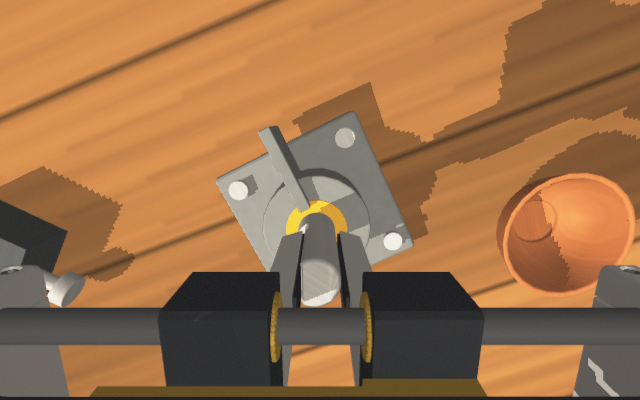

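The width reads 17.9 mm, so the grip is square on the flat, and the picture shows the fingers straddling the spindle near (320,260). I'll turn it by −64° in small arcs.

Run:
```python
from h import *
for f in np.linspace(69,RIB,9)[1:]:
    ctrl.movel(gp(f,.083),down(f-90),velocity=.012)
    F=ctrl.get_wrist_force(); 
    if np.linalg.norm(F)>40: print('force',f,F); break
st(); ctrl.pause(.2); st()
```

```text
t 9.44 tcp [ 0.5215 -0.2019  0.083 ] a -84.74 F [-3.09 -5.14  0.26] M [-0.684  0.339 -0.085] w 17.66
t 9.64 tcp [ 0.5215 -0.2019  0.083 ] a -84.74 F [-3.11 -5.52  0.12] M [-0.684  0.378  0.028] w 17.76
```

```bash
sed -i 's/^AX=.*;/AX=np.array([.5245,-.2012]);/' h.py
python3 - <<'E'
from h import *
ctrl.release(); st()
p=ctrl.get_tcp_pos(); ctrl.movel([p[0],p[1],.19],velocity=.2)
import pickle
ctrl.movep([.47,-.19,.23],down(8))
s=ctrl.snapshot('wrist'); save(s['img'],'turned.png')
print(fitD(s,AX)); st()
c=np.array([.5433,.169]); R=down(33); S=[]
for i,o in enumerate([(-.05,.0),(-.06,.05)]):
    p=c+R[:2,:2]@np.array([o[0],o[1]]); ctrl.movep([*p,.19],R)
    s=ctrl.snapshot('wrist'); S.append(s); save(s['img'],f'col{i}.png')
    for k in ['collar','collar_mid','screw_tip']:
        print(k,[(np.round(d['pixel'],1).tolist(),round(d['p'],2)) for d in ctrl.place_of(k,s)[:3]])
st(); pickle.dump(S,open('S2.pkl','wb'))
E
```

```text
t 10.88 tcp [ 0.5219 -0.2012  0.083 ] a -85.0 F [-0.07  0.63 -0.58] M [ 0.098  0.009 -0.049] w 94.15
(array([ 0.52465994, -0.20083689]), np.float64(5.520124768461735), array([0.01185213, 0.00616388]), np.float64(0.01343073034940497), np.float64(0.12760261690829575))
t 13.07 tcp [ 0.4699 -0.1899  0.2294] a 7.98 F [ 0.64 -0.21 -0.45] M [-0.036 -0.026 -0.006] w 93.67
collar [([436.5, 167.6], 0.93), ([267.8, 36.9], 0.73), ([317.7, 142.6], 0.65)]
collar_mid [([445.1, 171.7], 0.86), ([261.1, 30.6], 0.72), ([317.5, 142.5], 0.7)]
screw_tip [([261.1, 40.3], 0.89), ([317.4, 136.1], 0.85), ([443.8, 184.3], 0.69)]
collar [([214.4, 23.0], 0.96), ([393.1, 158.7], 0.92)]
collar_mid [([204.9, 17.8], 0.92), ([261.5, 131.4], 0.87), ([395.8, 161.8], 0.72)]
screw_tip [([209.1, 26.2], 0.92), ([398.2, 173.3], 0.8), ([264.3, 124.8], 0.66)]
t 15.06 tcp [0.5198 0.0949 0.19  ] a 33.01 F [0.31 0.13 0.26] M [ 0.013  0.007 -0.005] w 93.94
```

View pics/turned.png

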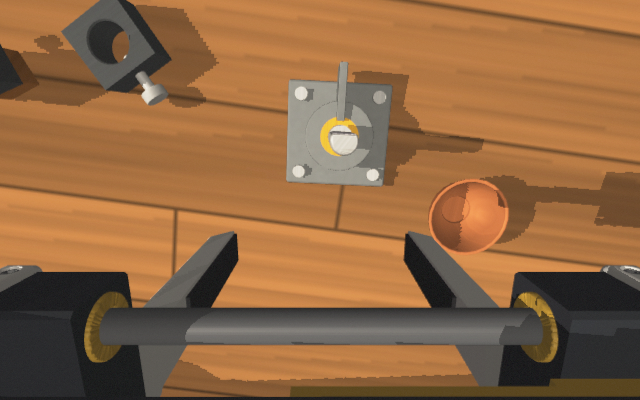

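View pics/col0.png

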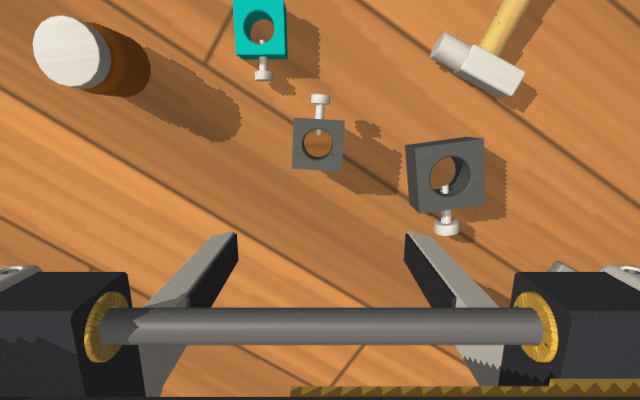

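The flat now faces 5.5° against the rib's 5.0°. The chosen collar is centred near (318,143) with its screw pointing up, between the turquoise and the large dark ones, and there is room for the fingers. Measuring its pose next.

Run:
```python
from h import *
import pickle
S=pickle.load(open('S2.pkl','rb'))
for s in S:
    P=cloud(s); m=(P[...,2]>.052)&(P[...,2]<.066)&(np.hypot(P[...,0]-.5433,P[...,1]-.169)<.036)
    q=P[m]; z=np.median(q[:,2]); q=q[abs(q[:,2]-z)<.003]
    print(m.sum(),z,cv2.minAreaRect(q[:,:2].astype(np.float32)))
    m=(P[...,2]>.04)&(P[...,2]<.066)&(np.hypot(P[...,0]-.5433,P[...,1]-.169)<.055)&(np.hypot(P[...,0]-.5433,P[...,1]-.169)>.036)
    print('head',P[m].mean(0))
a,b=S
print(tri([(a,[317.5,142.5]),(b,[261.5,131.4])]))
```

```text
1896 0.05885988764632599 ((0.5402671098709106, 0.16923296451568604), (0.04609887674450874, 0.04606923088431358), 29.569568634033203)
head [0.57612539 0.18976003 0.05187144]
2008 0.05890572331957726 ((0.5403226613998413, 0.1692124456167221), (0.04600980877876282, 0.046252548694610596), 29.589614868164062)
head [0.57663753 0.18880581 0.05171786]
[0.54189647 0.17008444 0.0575555 ]
```

Run:
```python
from h import *
R=down(29.6); c=[.5403,.1692]
ctrl.movep([*c,.12],R)
ctrl.movel([*c,.0255],velocity=.1); st()
ctrl.close(40); ctrl.pause(.1); st()
ctrl.movel([*c,.12],velocity=.12); st()
s=ctrl.snapshot('wrist'); save(s['img'],'held.png')
import pickle; pickle.dump(s,open('S3.pkl','wb'))
P=cloud(s); t=ctrl.get_tcp_pos(); Rt=ctrl.get_tool_rot(); L=(P-t)@Rt
m=(abs(L[...,2]+.033)<.006)&(abs(L[...,0])<.035)&(abs(L[...,1])<.0235)
q=L[m]; print(m.sum(),np.median(q[:,2]),q.min(0),q.max(0),cv2.minAreaRect(q[:,:2].astype(np.float32)))
```

```text
t 16.65 tcp [0.5409 0.1692 0.0262] a 29.59 F [ 0.31 -0.82 -0.52] M [-0.039  0.006  0.027] w 93.73
t 17.55 tcp [0.5403 0.1692 0.0255] a 29.6 F [ 0.01 -0.58  0.99] M [ 0.037 -0.036 -0.013] w 45.75
t 18.49 tcp [0.5396 0.169  0.1192] a 29.6 F [ 0.34  0.11 -1.79] M [ 0.043  0.011 -0.002] w 45.64
6377 -0.033499524250651176 [-0.0185369  -0.02349679 -0.03895412] [ 0.02386043  0.02345037 -0.02700088] ((0.0026486236602067947, -5.462579429149628e-05), (0.04219513386487961, 0.046948958188295364), 0.3016560971736908)
```

View pics/held.png

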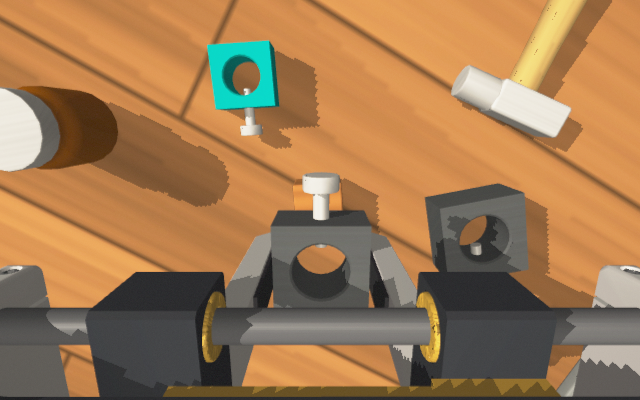

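The collar is held level, with its bore at (321,272) and its screw pointing straight away from the tool. I'll measure its offset in the tool frame.

Run:
```python
from h import *
import pickle
s=pickle.load(open('S3.pkl','rb')); t=np.array([.5396,.169,.1192]); Rt=down(29.6)
L=(cloud(s)-t)@Rt
m=(L[...,2]>-.031)&(L[...,2]<-.008)&(abs(L[...,1])<.021)&(abs(L[...,0]-.023)<.004); print('front',m.sum(),np.median(L[m][:,0]))
q=L[m]; A=np.c_[q,np.ones(len(q))]; ok=abs(q[:,1])>.008; print('front tilt', np.linalg.lstsq(np.c_[q[ok][:,1:],np.ones(ok.sum())],q[ok][:,0],rcond=None)[0])
m=(L[...,2]<-.0315)&(L[...,2]>-.036)&(abs(L[...,1])<.021)&(abs(L[...,0])<.022); q=L[m]
co=np.linalg.lstsq(np.c_[q[:,:2],np.ones(len(q))],q[:,2],rcond=None)[0]; print('top tilt',co)
# bore rim: top-plane mask hole, front half
vs,us=np.mgrid[:400,:640]; E=s['extrinsics'];R=E[:3,:3];o=-R.T@E[:3,3]
hole=(~m)
pts=[]
E_=s['extrinsics']
D=(np.linalg.solve(s['K'],np.stack([us.ravel(),vs.ravel(),np.ones(us.size)]).astype(float)).T@R).reshape(400,640,3)
zt=t[2]+.0335+ (co[2]+.0335)*-1
Q=((o+D*((zt-o[2])/D[...,2])[...,None])-t)@Rt
h=(hole&(np.hypot(Q[...,0],Q[...,1])<.0175)&(L[...,2]>-.031)).astype(np.uint8)
cn,_=cv2.findContours(h,cv2.RETR_EXTERNAL,cv2.CHAIN_APPROX_NONE); c=max(cn,key=cv2.contourArea)[:,0]
p=np.array([Q[v,u,:2] for u,v in c]); print(len(p),p.min(0),p.max(0))
p=p[p[:,0]>-.004]
from scipy.optimize import least_squares
r=least_squares(lambda x:np.hypot(*(p-x[:2]).T)-x[2],[0,0,.014],loss='soft_l1',f_scale=.0005); print('bore',r.x)
```

```text
front 1115 0.023134281829822297
front tilt [-1.29855519e-03  4.12898262e-05  2.31184832e-02]
top tilt [-0.00064639  0.001226   -0.03333375]
165 [-0.01255729 -0.01335434] [0.01400874 0.01357047]
bore [0.00078031 0.00011087 0.01345136]
```

```bash
sed -i 's/^AX=.*;/AX=np.array([.5245,-.2011]);/' h.py
cat >> h.py <<'E'
RX=np.array([np.cos(np.radians(RIB)),np.sin(np.radians(RIB))]); RY=np.array([-RX[1],RX[0]])
def cp(dx,z,dy=0): return [*(AX+(dx-.0002)*RX+dy*RY),z]
E
python3 - <<'E'
from h import *
R=down(RIB)
p=ctrl.get_tcp_pos(); ctrl.movel([p[0],p[1],.18],velocity=.25)
ctrl.movep(cp(0,.18),R)
ctrl.movel(cp(0,.13),velocity=.08); ctrl.pause(.1); st(); F0=ctrl.get_wrist_force()
for z in np.arange(.125,.0790,-.004).tolist()+[.0791]:
    ctrl.movel(cp(0,z),velocity=.03); F=ctrl.get_wrist_force()-F0
    print(round(z,4),F.round(1))
    if np.linalg.norm(F)>8: print('stop'); break
st()
s=ctrl.snapshot('wrist'); save(s['img'],'low.png')
s=ctrl.snapshot('side'); save(cv2.resize(s['img'][120:220,290:420],None,fx=5,fy=5,interpolation=cv2.INTER_CUBIC),'lows.png')
E
```

```text
t 21.19 tcp [ 0.5248 -0.2014  0.1307] a 5.0 F [ 0.4  -0.49 -1.14] M [-0.008 -0.017  0.005] w 46.31
0.125 [-0.8  0.1 -1.1]
0.121 [-0.2  0.8 -0.5]
0.117 [ 0.6  0.6 -0.9]
0.113 [-0.7  1.2 -0.3]
0.109 [-0.8  0.3 -0.3]
0.105 [-0.6  0.4 -0.7]
0.101 [ 0.5  0.1 -0.9]
0.097 [-0.8 -0.2 -0.5]
0.093 [-0.8  0.6 -1.3]
0.089 [-0.4  0.1  0.6]
0.085 [ 0.1 -0.2 -0.1]
0.081 [ 0.1 -0.  -0.2]
0.0791 [ 0.2  1.2 -0.4]
t 24.88 tcp [ 0.5242 -0.2011  0.079 ] a 5.0 F [ 0.65  0.7  -1.53] M [0.008 0.012 0.035] w 45.51
```

View pics/low.png

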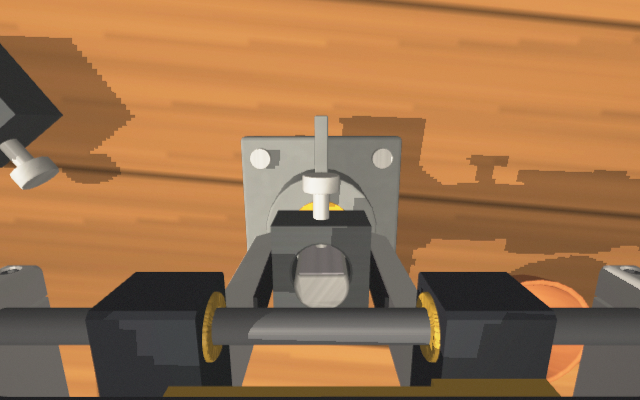

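View pics/lows.png

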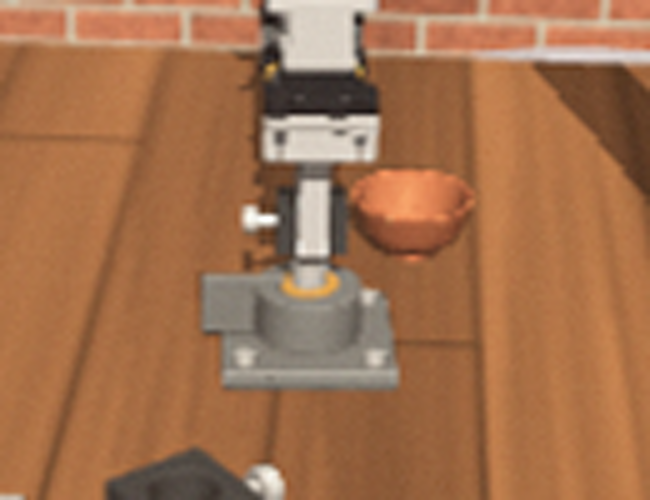

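The collar came down without contact. The wrist view shows the spindle top at (321,275) inside the bore and the screw directly above the rib. Now I ease it back until the screw's point touches the flat.

```bash
cat >> h.py <<'E'
def fm(n=12):
    F=[]
    for _ in range(n): F.append(ctrl.get_wrist_force()); ctrl.pause(.02)
    return np.mean(F,0)
E
python3 - <<'E'
from h import *
B=fm(); print('base',B.round(2))
for d in np.arange(.0006,.0048,.0003):
    ctrl.movel(cp(-d,.0791),velocity=.01); ctrl.pause(.08)
    F=fm(6)-B; f=F[:2]@RX; print(round(d*1e3,2),'press',round(f,2),'lat',round(F[:2]@RY,2),'z',round(F[2],2), 'tcp',np.round((ctrl.get_tcp_pos()[:2]-AX)@RX*1e3,2))
    if f>3.2: break
st()
E
```

```text
base [ 0.09  0.04 -1.5 ]
0.6 press -0.02 lat -0.22 z -0.09 tcp -0.82
0.9 press -0.33 lat -0.17 z 0.15 tcp -1.08
1.2 press -0.17 lat 0.29 z -0.27 tcp -1.41
1.5 press -0.18 lat -0.1 z -0.16 tcp -1.7
1.8 press -0.51 lat -0.3 z -0.22 tcp -1.97
2.1 press 0.47 lat -0.09 z -0.45 tcp -2.19
2.4 press 1.54 lat 0.21 z -0.87 tcp -2.22
2.7 press 3.84 lat 0.73 z -1.69 tcp -2.33
t 28.64 tcp [ 0.5222 -0.2014  0.0792] a 4.99 F [ 4.1   0.53 -3.51] M [ 0.157 -0.711 -0.002] w 45.63
```

Contact came at about 2.1 mm back, close to the predicted 2.3 mm, and the screw now presses with about 4 N. One last check before handing in.

Run:
```python
from h import *
ctrl.pause(.4); print('F',fm(15).round(2)); st()
s=ctrl.snapshot('wrist'); save(s['img'][120:340,180:460].repeat(2,0).repeat(2,1),'fin.png')
t=ctrl.get_tcp_pos(); Rt=ctrl.get_tool_rot(); P=cloud(s); L=(P-t)@Rt
m=(L[...,2]<-.0315)&(L[...,2]>-.036)&(abs(L[...,1])<.021)&(abs(L[...,0])<.022); q=L[m]
print('top tilt',np.linalg.lstsq(np.c_[q[:,:2],np.ones(len(q))],q[:,2],rcond=None)[0],'top z',np.median(P[m][:,2]))
m=(L[...,2]>-.031)&(L[...,2]<-.008)&(abs(L[...,1])<.021)&(abs(L[...,0]-.023)<.004); print('front',np.median(L[m][:,0]))
r=fitD(s,AX); print('spindle',r)
s=ctrl.snapshot('top'); s2=ctrl.snapshot('side'); save(np.hstack([cv2.resize(x,(390,400),interpolation=cv2.INTER_CUBIC) for x in (s['img'][190:290,360:460],s2['img'][130:210,310:390])]),'fin2.png')
```

```text
F [ 4.87  0.92 -3.71]
t 29.29 tcp [ 0.5222 -0.2014  0.0792] a 4.99 F [ 5.18  1.3  -3.75] M [ 0.217 -0.872  0.002] w 45.76
top tilt [ 7.48814196e-05  8.69450856e-04 -3.34088168e-02] top z 0.11258840651972682
front 0.023229538483640195
spindle (array([ 0.52563497, -0.20120128]), np.float64(5.560133837192147), array([0.01188764, 0.00711482]), np.float64(0.08589014517945885), np.float64(0.12732788487482644))
```

View pics/fin.png

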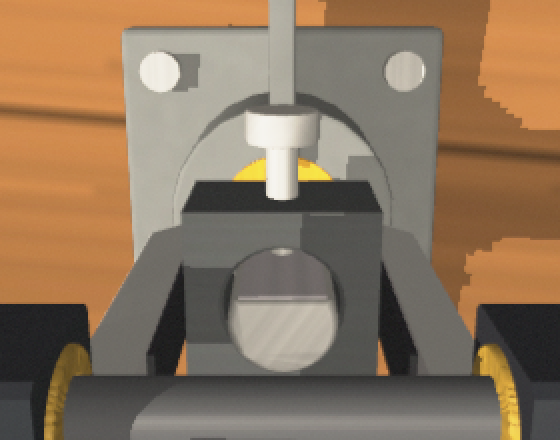

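View pics/fin2.png

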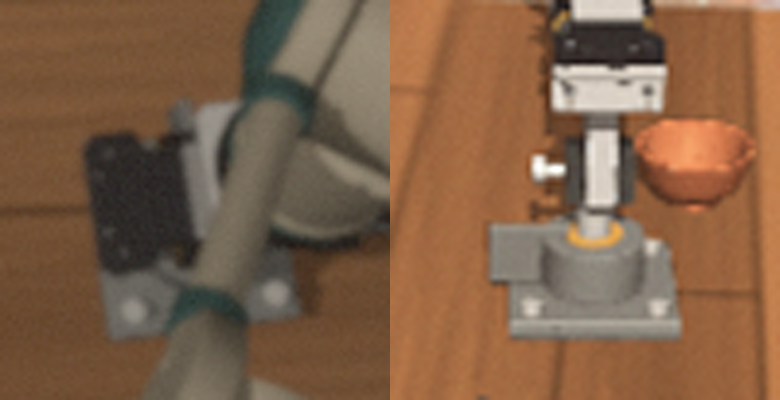

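Run:
```python
from h import *
ctrl.job_done(); st()
```

```text
the job is handed in; nothing more can be done
the job is handed in; nothing more can be done
```

The job is handed in at about 29 s of the 58 s allowed, with the arm still holding the collar at mid-flat and the screw's point pressing lightly on the flat. No verdict was reported.

- **Turning the spindle:** I gripped the flat squarely (17.9 mm felt, against 18 mm stated). I then turned it from 69° to the rib's direction. Camera checks afterwards put the flat at 5.5° and the rib at 5.0°.
- **Placing the collar:** I took the small dark collar from its wooden block and lowered it over the spindle without any contact force, its screw above the rib.
- **Final checks:**
  - The collar's tilt is under 0.1°.
  - Its mid height is 98.6 mm, against the 98.5 mm target.
  - The screw touched the flat at about 2.1 mm of travel, with 2.3 mm expected, and now presses with about 5 N.
- **Disagreement:** The last camera fit of the spindle was poorer because the collar hides part of it. It put the centre about 1 mm from the earlier value, though the flat's angle agreed at 5.6°.
- **Left alone:** I sent the arm nowhere near the bowl, jar or hammer and felt no unexpected contact, but I did not measure their positions again at the end.

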